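# Re-notch and trip-test the limit switch of a foiling press

## Task

On the feed bed of the foiling press, lift the limit-switch carriage by its knob out of its notch, move it along the rail and let it drop fully home in the notch that the arrow plate points at. Then test the switch there: with closed fingers press its roller lever down just until it clicks, hold it a moment without pressing it on towards its end stop, and let it come right up again. Leave the mug, the weight and the book alone.

Things in the scene. Friction and masses are not known exactly. Their poses are not given: they have to be found in the camera images.
- bed: Dark green feed bed of the press, 220 (x) x 380 (y) x 30 mm high, fixed; origin at the centre of its underside, on the table. At its +x edge are two guide rods and, at bed y = +138 mm, a parked aluminium sled whose dog reaches 128 mm above the table; keep clear of them.
- rail_mid (a point): Middle of the steel rail's top, 52 mm above the table. The rail runs along the bed's y axis, 24 mm wide, with four notches 14 mm wide and 13 mm deep at y = -60, -20, +20 and +60 mm from this point; the carriage starts in the one at -60.
- pointer: Steel arrow plate 43 x 28 x 10 mm, fixed on the bed's front strip (bed x = -92 mm); its +x axis and its tip point at the wanted notch, at the same bed y. In front of the two other free notches are plain round caps. Origin at the centre of its underside, 30 mm above the table; axes parallel to the bed's.
- carriage_mid (a point): Point of the switch carriage on the rail's centre line, level with the rail's top when home. The carriage is an aluminium plate, 34 mm along the rail, reaching 45 mm to -x and 72 mm to +x of this point, top 10.5 mm above it, with a round-nosed tooth 11 mm thick and 12 mm long underneath; axes parallel to the bed's.
- knob_mid (a point): Centre of the carriage's black upright grip knob, 26 mm (x) x 14 mm (y, the way to grip it) x 50 mm high: 30 mm to the -x side of carriage_mid and 35.5 mm above it. The carriage weighs about 0.7 kg and cannot turn or come off the rail.
- carriage (a joint): Travel of the carriage along the rail, m: 0 in the starting notch, growing towards bed +y; notches at 0, 0.04, 0.08, 0.12. It slides only when its tooth is lifted clear.
- carriage_lift (a joint): Lift of the carriage, m: 0 fully home in a notch, 0.012 standing on the rail between notches; 0.015 or more is clear to slide, 0.030 is the stop. It falls back by its weight.
- roller_under (a point): Point on the carriage straight below the switch's white roller, level with carriage_mid and 75 mm to its +x side. The roller is 14 mm in diameter, 11 mm wide, axis along y. The black switch is screwed in a slot at a height that differs each time: the roller's top at rest is 67 to 75 mm above this point; find it by touch.
- lever (a joint): Angle of the steel roller lever, rad: 0 at rest, growing as the roller is pressed down, 50 mm of roller travel per rad. It takes 1 N at first, about 4.5 N just before the click at 0.10 rad (5 mm), where the force falls by 1.5 to 2 N; from 0.135 rad it climbs 1 to 2 N per mm. Beyond 0.19 rad (9.5 mm) is overtravel, which damages it. It springs back when released.
- mug: White mug, 84 mm wide, 85 mm high, standing left (bed +y) of the bed; a bystander.
- weight: Brass weight, 52 mm wide, 78 mm high, standing on the book; a bystander.
- book: Small dark red book lying flat, 156 x 112 x 30 mm, to the right of the bed; a bystander.

How it is judged (in metres and radians):
On the way, in this order (a step that is already met when the one before it is completed fails the run):
1. the carriage is home in the notch the arrow plate points at, with the lever up and the fingers off it (value of joint carriage_lift below 0.003 m and y of carriage_mid in the frame of pointer between -0.005 and 0.005 m and value of joint lever below 0.03 rad and contact force between the fingers and carriage below 0.1 N), for 0.2 s.
2. there, the roller lever is pressed past its click (0.105 rad), short of overtravel, by the fingers, and held (value of joint carriage_lift below 0.003 m and y of carriage_mid in the frame of pointer between -0.005 and 0.005 m and value of joint lever between 0.105 and 0.19 rad and contact force between the fingers and lever above 0.3 N), for 0.3 s.
At the end, for the whole second after the job is handed in: The carriage is home (lift under 3 mm) in the notch the arrow plate points at (within 5 mm), the lever is back up (under 0.03 rad), and mug, weight and book are within 20 mm of where they were (value of joint carriage_lift below 0.003 m and y of carriage_mid in the frame of pointer between -0.005 and 0.005 m and value of joint lever below 0.03 rad and distance of each of mug, weight, book from where it was at the start of the episode below 0.02 m); the robot touches nothing.
It fails at once if the roller lever is pressed beyond 0.19 rad (overtravel) (value of joint lever above 0.19 rad).
It fails at once if mug, weight or book is moved more than 20 mm (distance of any of mug, weight, book from where it was at the start of the episode above 0.02 m).
It also fails if it takes over 51 s, if anything falls off the work surface, if the arm or the gripper's body presses on something with over 40 N, if the wrist force passes 120 N, or if a joint passes its speed limit or range.

## Robot

A 6-joint arm with a two-finger parallel gripper is mounted at the origin on the work surface. World frame = base frame: x ahead of the robot, y to its left, z up, the work surface at z = 0. Lengths are in mm, angles in rad, forces in N, time in s.
With the tool pointing down it reaches from about 275 to 750 mm from the base axis. Payload 10.2 kg.
Tool frame: the origin (TCP) lies between the finger pads; the fingertips stand 17 mm ahead of it and the grasp point (between the pads) lies 2 mm behind it (tips_ahead is the distance from the TCP to the fingertips, in mm); z points along the fingers, y is the line along which they close (so a half turn about z gives the same grasp; the last joint's range is limited). The gripper opens to 85 mm and grips with 20 to 120 N. Pads are 22 mm wide; open, the fingers measure 114 mm over their backs; the gripper's body (76 mm by 85 mm) begins 54 mm behind the grasp point. The pads swing forward as they close: fully open they stand 13 mm farther back than shut.
Start: joints at [-1.392, 0.313, 1.498, -0, 1.331, -0.223], TCP at [205.303, -483.2, 248.294] pointing down, gripper open.
Joint ranges: [-2.94, 2.94], [-0.97, 2.17], [0.19, 2.56], [-1.23, 4.37], [0.02, 3.11], [-2.88, 2.88]. Speed limits (rad/s): [2.39, 2.39, 3.01, 3.14, 3.14, 3.14].

## Interface

Orientations are given as a unit quaternion [w, x, y, z].
In Python, from rig import sense, capture, finish_job, boxes_of, tips_ahead gives the robot as it stands.
- The arm moves only by the tool drive_tool, never from a script. Its argument "commands" is text: rows parted by semicolons, each of 7 numbers parted by spaces: the shift along the world's x, y, z in units of 0.1 m (1.0 is 0.1 m), then the turn, a rotation vector about the world's x, y, z in units of pi/4 rad (1.0 is pi/4 rad), then the opening in per cent of the stroke, from 0 (shut) to 100 (fully open). A call has 1 to 20 rows; each row shifts and turns the commanded pose from where the row before left it; what a row does not reach is not made up. A row lasts 1/12 s, in which the tool goes at most 41.7 mm and 7.16 degrees, less where a joint would pass 70% of its speed; a pose out of reach is approached as far as the arm can. A call with a number of a shift or a turn outside -1 to 1 is refused whole. A call with a gripper value outside its range is refused whole. The fingers move at their own pace and stop on an object; "force" is the grip in N (left out, the last holds). Time passes only in rows, so rows that do not move let the fingers close. It gives the time, the measured TCP pose, the force, the opening and the grip force at its end, in the units of the state.
- sense(): the state, without advancing time (a new reading comes with each control period).
- capture(name): name is "scene" or "top" or "wrist"; returns a dict with "pixels" (420x560x3 uint8, blue, green, red), "fov_y" (degrees; the focal length in pixels is half the picture's height over the tangent of half this angle, whatever the lens; pixels are square), "cx", "cy" (the principal point, pixels), "position" and "attitude" of the camera in the world; the wrist camera has in their place "tool_from_camera" (4x4, takes a point from camera to tool coordinates, whose origin is the TCP and whose axes are the flange's). Camera axes: x right, y down, z forward; pixel columns grow to the right and rows downward; lengths in mm; the calibration is good to about 2 mm. A picture is of the moment at which its call begins: read the wrist's pose just before it. There is no depth.
- finish_job(): hands the job in; it is judged then, once.
Trained networks look in a picture, given as the dict that the camera call returned (one of the last four; its "shot" number tells which), for a name from the list of things; names that differ only in an ending like _2 or _b are one class to them, and where a whole thing is asked for, a point or a joint stands for the part that bears it (a point fixed in the world has none). Each returns a list of dicts, best first, with "confidence" (0 to 1); they miss things now and then, are a little off and sometimes report something else, mostly with a low value. They report only what shows in the picture. A call takes as long as a camera call.
- boxes_of(picture, name): "position" ([column, row] in pixels, amid what is visible of it).
The state is a dict: "time_s": time; "joints": joint angles; "dq": joint speeds; "tau": joint torques, N m; "eef_pos": TCP position; "ee_rot": TCP orientation; "force": force on the tool from outside, world axes, zero at the start; "wrist_torque": the same for the moment, N m; "grip_width": opening from 0.0 (shut) to 1.0 (fully open); "grip_force": force on a finger pad.
Only numpy, scipy, OpenCV 4.12 (cv2) and the standard library are available. Lean on these libraries where they do the work, as an engineer would, in place of code of your own. Each camera call takes 0.05 s, during which the arm holds its last target. There are 200 camera calls.

## Working session

There is one attempt and no reset: what is moved stays moved. The work goes in short steps, Python scripts to look and compute and a tool call to move; the robot and the scene stay as the last step left them, time stands still between calls to the robot, and variables do not carry over. Pictures are saved under pics/ and viewed, at most 10 in all, crops included, and the job is handed in when it is done.

Besides the shell and the picture viewer there is one more tool, called by a JSON object that holds its "name" and its "arguments". drive_tool: Moves the arm, as the interface text tells. Shifts and turns lie within -1 to 1; 1 stands for 0.1 m of shift or pi/4 rad of turn. Its arguments: {"type":"object","properties":{"commands":{"type":"string"},"force":{"type":"number"}},"required":["commands"]}

```bash
mkdir -p pics; cat > h.py <<'E'
import numpy as np, cv2
from scipy.spatial.transform import Rotation as R
from rig import *
def cam(p,s=None):
    f=p["pixels"].shape[0]/2/np.tan(np.radians(p["fov_y"])/2)
    if "tool_from_camera" in p:
        q=s["ee_rot"]; T=np.array(p["tool_from_camera"]); Rt=R.from_quat([q[1],q[2],q[3],q[0]]).as_matrix()
        return f,Rt@T[:3,:3],Rt@T[:3,3]+np.array(s["eef_pos"])
    a=np.array(p["attitude"])
    Rm=a if a.shape==(3,3) else R.from_quat([a[1],a[2],a[3],a[0]]).as_matrix()
    return f,Rm,np.array(p["position"])
def ray(p,uv,s=None):
    f,Rm,c=cam(p,s); d=Rm@np.array([(uv[0]-p["cx"])/f,(uv[1]-p["cy"])/f,1]); return c,d/np.linalg.norm(d)
def atz(p,uv,z,s=None):
    c,d=ray(p,uv,s); return c+d*(z-c[2])/d[2]
def proj(p,X,s=None):
    f,Rm,c=cam(p,s); v=Rm.T@(np.array(X)-c); return np.array([p["cx"]+f*v[0]/v[2],p["cy"]+f*v[1]/v[2]])
E
python3 - <<'E'
from h import *
s=sense();print(s)
ps={}
for n in ["scene","top"]:
    p=capture(n); cv2.imwrite(f"pics/{n}0.png",p["pixels"]); ps[n]=p
    print(n,p["position"],p["attitude"],p["fov_y"],p["cx"],p["cy"])
    for k in ["bed","rail_mid","pointer","carriage_mid","knob_mid","roller_under","mug","weight","book"]:
        print(k,[(np.round(b["position"]),round(b["confidence"],2), np.round(atz(p,b["position"],{"pointer":40,"knob_mid":87,"roller_under":52,"carriage_mid":52,"rail_mid":52}.get(k,30)))) for b in boxes_of(p,k)][:3])
E
```

```text
{'time_s': 0.0, 'joints': array([-1.39240101e+00,  3.13470252e-01,  1.49842591e+00, -3.06157286e-05,
        1.33100894e+00, -2.23429259e-01]), 'dq': array([1.35074591e-03, 5.34182742e-04, 9.52995602e-04, 2.46814459e-04,
       9.98603599e-06, 6.83910307e-04]), 'tau': array([-1.53231133e-03, -4.12270975e+01, -2.59744924e+01, -2.80651411e-04,
        4.14764945e-03, -3.01391663e-05]), 'eef_pos': array([ 205.25193317, -482.96044091,  247.7289092 ]), 'ee_rot': array([-6.56391013e-04,  9.79883988e-01,  1.99566879e-01, -8.88280029e-08]), 'force': array([-0.06748949,  0.47774633, -0.24654954]), 'wrist_torque': array([0.01678969, 0.05261244, 0.0125799 ]), 'grip_force': 0.0, 'grip_width': 1.0014993327271926}
scene [907.79986431 410.09884089 833.36491281] [-0.11703397  0.37378112  0.87207493 -0.29338717] 51.65993411323633 274.00099748935537 212.89874503215128
bed [(array([273., 263.]), 0.73, array([580.,  76.,  30.]))]
rail_mid [(array([273., 262.]), 0.96, array([588.,  83.,  52.]))]
pointer []
carriage_mid [(array([259., 216.]), 0.78, array([523., -23.,  52.]))]
knob_mid [(array([263., 216.]
[... 458 characters left out ...]
  30.]))]
top [ 330.28851179   15.40283145 1084.54296073] [-0.08032045  0.7179848  -0.68739508  0.07439387] 47.15473737213378 274.5994915279486 203.5573311076571
bed [(array([267., 205.]), 0.63, array([561.,  46.,  30.]))]
rail_mid [(array([268., 207.]), 0.65, array([551.,  42.,  52.])), (array([289., 219.]), 0.63, array([526.,  -3.,  52.]))]
pointer [(array([243., 236.]), 0.62, array([487.,  96.,  40.]))]
carriage_mid [(array([290., 217.]), 0.76, array([532.,  -5.,  52.]))]
knob_mid []
roller_under []
mug [(array([135., 194.]), 0.86, array([574., 346.,  30.]))]
weight [(array([378., 284.]), 0.81, array([ 397., -203.,   30.]))]
book [(array([368., 280.]), 0.69, array([ 404., -180.,   30.]))]
```

```bash
python3 - <<'E'
import cv2
a=cv2.imread("pics/top0.png"); cv2.imwrite("pics/top0c.png",cv2.resize(a[110:310,170:400],None,fx=3,fy=3,interpolation=cv2.INTER_CUBIC)[:600,:690])
a=cv2.imread("pics/scene0.png"); cv2.imwrite("pics/scene0c.png",cv2.resize(a[130:360,150:400],None,fx=2.6,fy=2.6,interpolation=cv2.INTER_CUBIC))
E
```

```text
(no output)
```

View pics/top0c.png

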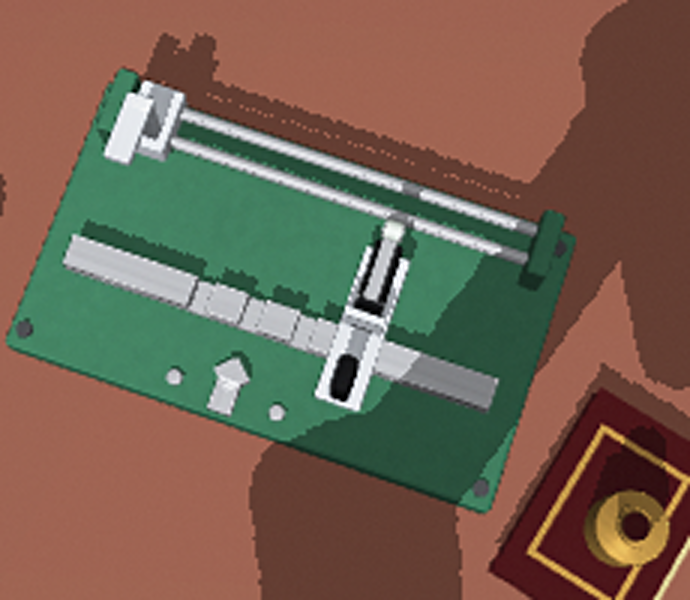

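View pics/scene0c.png

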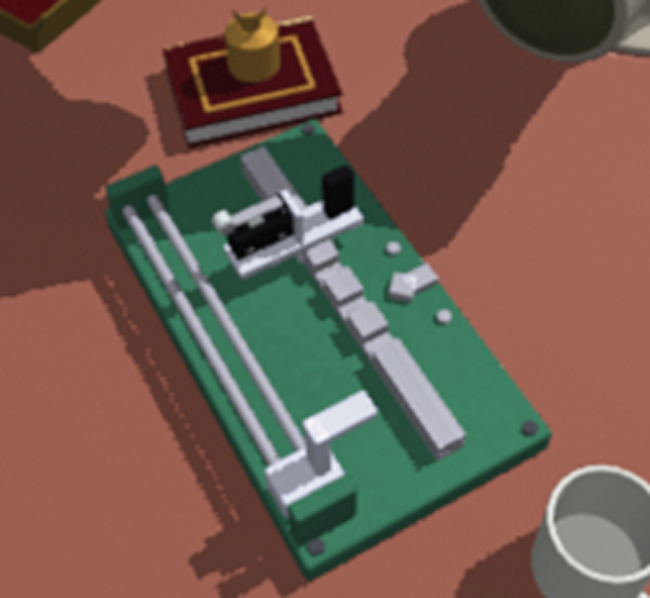

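Top crop: the arrow (230,385) lies between the two caps (175,377) and (277,412), so the wanted notch is the middle free one (+20, travel 80 mm). The knob is at (347,378), the roller at (393,230), and the sled at the far +y end. Next I measure the poses.

```bash
python3 - <<'E'
from h import *
from scipy.optimize import least_squares
p=capture("top"); q=capture("scene")
T=lambda u,v:(170+u/3,110+v/3)
S=lambda u,v:(150+u/2.6,130+v/2.6)
obs=[("t",T(8,340),(-110,190,30)),("t",T(490,512),(-110,-190,30)),("t",T(575,238),(110,-190,30)),
("s",S(550,437),(-110,190,30)),("s",S(315,122),(-110,-190,30)),("s",S(310,570),(110,190,30))]
for c in [("t",T(490,512)),("s",S(550,437))]: pass
def f(x):
    c,s=np.cos(x[2]),np.sin(x[2]); r=[]
    for k,uv,X in obs:
        W=[x[0]+c*X[0]-s*X[1],x[1]+s*X[0]+c*X[1],X[2]]
        r+=list(proj(p if k=="t" else q,W)-uv)
    return r
r=least_squares(f,[560,46,-0.3]); print(r.x,np.round(r.fun,1))
x=r.x; c,s=np.cos(x[2]),np.sin(x[2]); Rb=np.array([[c,s],[-s,c]])
inb=lambda W:np.round(Rb@(W[:2]-x[:2]),1)
for n,pp,uv,z in [("railA",p,T(494,395),52),("railB",p,T(70,250),52),("tip",p,T(232,358),40),("tail",p,T(222,410),40),("cap+",p,T(175,376),35),("cap-",p,T(277,411),35),
 ("knobtop",p,T(349,366),112),("knobtopS",q,S(338,177),112),("tipS",q,S(392,290),40),("tailS",q,S(432,270),40),("rollertop",p,T(393,228),120),("rollerS",q,S(220,217),117),
 ("railAs",q,S(258,155),52),("railBs",q,S(450,443),52)]:
    W=atz(pp,uv,z); print(n,np.round(W),inb(W))
E
```

```text
[ 5.60857077e+02  4.64754253e+01 -2.95331170e-01] [-2.6 -0.5 -0.9 -0.4  0.8 -1.9  1.4 -2.   0.4 -2.8 -2.  -0. ]
railA [ 481. -104.   52.] [ -32.1 -167.1]
railB [576. 210.  52.] [-33.5 160.4]
tip [502.  87.  40.] [-67.8  21.4]
tail [464.  92.  40.] [-106.2   15.1]
cap+ [488. 128.  35.] [-93.6  56.9]
cap- [465.  52.  35.] [-93.  -22.5]
knobtop [488.   2. 112.] [-56.4 -63.8]
knobtopS [489.  10. 112.] [-58.1 -56. ]
tipS [504.  86.  40.] [-65.6  21.3]
tailS [466.  97.  40.] [-105.5   20.9]
rollertop [585. -25. 120.] [ 43.4 -61.2]
rollerS [586. -28. 117.] [ 45.3 -63.9]
railAs [485. -94.  52.] [ -31.7 -156.1]
railBs [583. 214.  52.] [-27.9 166.2]
```

{"name": "drive_tool", "arguments": {"commands": "0.175 0.306 -0.02 0 0 -0.0555 100; 0.175 0.306 -0.02 0 0 -0.0555 100; 0.175 0.306 -0.02 0 0 -0.0555 100; 0.175 0.306 -0.02 0 0 -0.0555 100; 0.175 0.306 -0.02 0 0 -0.0555 100; 0.175 0.306 -0.02 0 0 -0.0555 100; 0.175 0.306 -0.02 0 0 -0.0555 100; 0.175 0.306 -0.02 0 0 -0.0555 100; 0.175 0.306 -0.02 0 0 -0.0555 100; 0.175 0.306 -0.02 0 0 -0.0555 100; 0.175 0.306 -0.02 0 0 -0.0555 100; 0.175 0.306 -0.02 0 0 -0.0555 100; 0.175 0.306 -0.02 0 0 -0.0555 100; 0.175 0.306 -0.02 0 0 -0.0555 100; 0.175 0.306 -0.02 0 0 -0.0555 100; 0.175 0.306 -0.02 0 0 -0.0555 100; 0 0 0 0 0 0 100; 0 0 0 0 0 0 100", "force": 40}}

```text
time_s: 2.6
eef_pos: [485.5, 7.6, 216.0]
ee_rot: [0.0, 0.989, -0.146, -0.0]
force: [0.1, -0.4, -0.4]
grip_width: 0.997
grip_force: 0.0
```

```bash
python3 - <<'E'
from h import *
s=sense(); p=capture("wrist"); a=p["pixels"].copy()
print(s["time_s"],s["eef_pos"],s["ee_rot"],s["force"],p["fov_y"],np.round(p["tool_from_camera"],2), tips_ahead if not callable(tips_ahead) else tips_ahead())
for k,z in [("pointer",40),("knob_mid",87),("carriage_mid",52),("roller_under",52),("rail_mid",52)]:
    print(k,[(np.round(b["position"]),round(b["confidence"],2), np.round(atz(p,b["position"],z,s),1)) for b in boxes_of(p,k)][:2])
cv2.imwrite("pics/w1.png",a)
np.savez("w1.npz",eef=s["eef_pos"],rot=s["ee_rot"])
E
```

```text
2.6 [485.49278853   7.56938051 216.00260155] [ 3.88839039e-05  9.89335151e-01 -1.45656758e-01 -2.59062178e-04] [ 0.06961076 -0.36392607 -0.44457594] 71.3493640673363 [[  -0.     -0.96   -0.29   75.39]
 [   1.     -0.     -0.     -0.31]
 [   0.     -0.29    0.96 -125.57]
 [   0.      0.      0.      1.  ]] 17.0
pointer [(array([205., 221.]), 0.77, array([483.9,  92.7,  40. ]))]
knob_mid [(array([279., 145.]), 0.65, array([540.6,  -8.5,  87. ]))]
carriage_mid [(array([279., 149.]), 0.8, array([534.8,  -7. ,  52. ]))]
roller_under [(array([284., 146.]), 0.61, array([536.6, -12.3,  52. ])), (array([206., 220.]), 0.47, array([487.7,  87.3,  52. ]))]
rail_mid [(array([218., 116.]), 0.6, array([580.7,  39. ,  52. ]))]
```

View pics/w1.png

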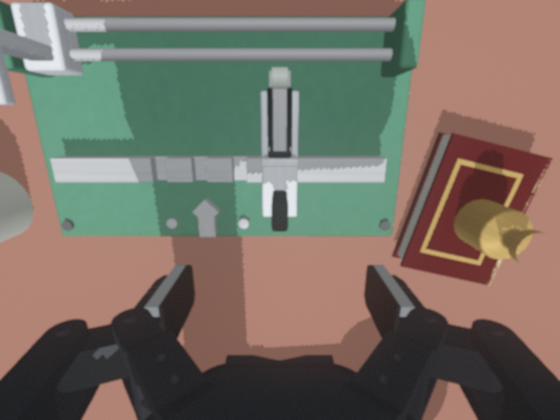

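```bash
python3 - <<'E'
from h import *
s=sense(); p=capture("wrist")
yaw=-0.2925; c,sn=np.cos(yaw),np.sin(yaw); Rb=np.array([[c,sn],[-sn,c]]); e=np.array(s["eef_pos"])[:2]
for n,uv,z in [("platefront",(279.5,217),62.5),("knobtop far",(280,192),112.5),("knobtop near",(280,230),112.5),("tip",(206,199),40),("tail",(207,237),40),("capR",(244,224),35),("capL",(172,224),35),
 ("railR",(385,170),52),("railL",(52,170),52),("bedR",(393,236),30),("bedL",(62,236),30),("roller",(279.5,78),120),("notch20",(206,169),52),("notch-20",(240,169),52)]:
    W=atz(p,uv,z,s); print(n,np.round(W,1),np.round(Rb@(W[:2]-e),1))
E
```

```text
platefront [471.3   9.8  62.5] [-14.5   0.2]
knobtop far [506.7  -1.4 112.5] [22.7 -0.4]
knobtop near [475.6   8.1 112.5] [-9.8 -0.2]
tip [506.6  80.8  40. ] [-1.2 78.3]
tail [465.7  95.6  40. ] [-44.6  80.6]
capR [466.6  52.5  35. ] [-31.3  39.7]
capL [490.1 129.   35. ] [-30.9 119.7]
railR [ 484.2 -103.6   52. ] [  30.6 -104.7]
railL [581.2 212.4  52. ] [ 32.3 225.8]
bedR [ 401.4 -104.5   30. ] [ -48.4 -129.4]
bedL [512.4 257.4  30. ] [-46.5 249.1]
roller [586.  -25.3 120. ] [105.5  -0.4]
notch20 [537.2  65.8  52. ] [32.5 72.8]
notch-20 [527.3  33.6  52. ] [32.3 39.1]
```

{"name": "drive_tool", "arguments": {"commands": "0.01 0 -0.3 0 0 0 60; 0 0 -0.3 0 0 0 60; 0 0 -0.3 0 0 0 60; 0 0 -0.2 0 0 0 60; 0 0 -0.12 0 0 0 60; 0 0 0 0 0 0 60; 0 0 0 0 0 0 0; 0 0 0 0 0 0 0; 0 0 0 0 0 0 0; 0 0 0 0 0 0 0; 0 0 0 0 0 0 0; 0 0 0 0 0 0 0; 0 0 0 0 0 0 0; 0 0 0 0 0 0 0", "force": 60}}

```text
time_s: 4.12
eef_pos: [486.9, 6.2, 95.5]
ee_rot: [0.0, 0.989, -0.147, 0.001]
force: [-1.3, 0.1, 6.7]
grip_width: 0.156
grip_force: 58.8
```

{"name": "drive_tool", "arguments": {"commands": "0 0 0.05 0 0 0 0; 0 0 0.06 0 0 0 0; 0 0 0.06 0 0 0 0; 0 0 0.05 0 0 0 0; 0 0 0 0 0 0 0; 0 0 0 0 0 0 0"}}

```text
time_s: 4.62
eef_pos: [486.8, 6.2, 116.5]
ee_rot: [0.0, 0.989, -0.147, 0.001]
force: [7.0, -2.1, -6.9]
grip_width: 0.157
grip_force: 58.9
```

{"name": "drive_tool", "arguments": {"commands": "0.014 0.048 0 0 0 0 0; 0.029 0.096 0 0 0 0 0; 0.029 0.096 0 0 0 0 0; 0.029 0.096 0 0 0 0 0; 0.029 0.096 0 0 0 0 0; 0.029 0.096 0 0 0 0 0; 0.029 0.096 0 0 0 0 0; 0.029 0.096 0 0 0 0 0; 0.014 0.046 0 0 0 0 0; 0 0 0 0 0 0 0; 0 0 0 0 0 0 0; 0 0 0 0 0 0 0"}}

```text
time_s: 5.62
eef_pos: [509.9, 82.9, 116.1]
ee_rot: [0.0, 0.989, -0.147, 0.001]
force: [6.4, -1.6, -7.1]
grip_width: 0.154
grip_force: 58.9
```

```bash
python3 - <<'E'
from h import *
s=sense(); p=capture("wrist"); print(s["eef_pos"],s["force"])
d=np.array(s["eef_pos"])[:2]-[486.8,6.2]; yaw=-0.2925; print(d@[-np.sin(yaw),np.cos(yaw)],d@[np.cos(yaw),np.sin(yaw)])
cv2.imwrite("pics/w2.png",p["pixels"])
E
```

```text
[509.91552567  82.91973141 116.06078261] [ 6.43469531 -1.55837511 -7.10882874]
80.12642869651091 0.011817171431847129
```

View pics/w2.png

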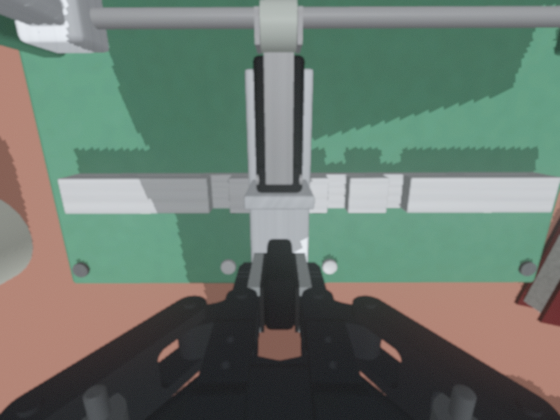

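The carriage is lifted and centred at column 279, midway between the caps at 228 and 330, over the arrow's notch. I lower it and release.

{"name": "drive_tool", "arguments": {"commands": "0 0 -0.06 0 0 0 0; 0 0 -0.06 0 0 0 0; 0 0 -0.05 0 0 0 0; 0 0 -0.03 0 0 0 0; 0 0 0 0 0 0 0; 0 0 0 0 0 0 0"}}

```text
time_s: 6.17
eef_pos: [509.9, 82.8, 95.9]
ee_rot: [0.0, 0.989, -0.147, 0.001]
force: [8.2, -0.9, -7.4]
grip_width: 0.155
grip_force: 58.9
```

{"name": "drive_tool", "arguments": {"commands": "0 0 0 0 0 0 50; 0 0 0 0 0 0 50; 0 0 0 0 0 0 50; 0 0 0 0 0 0 50; 0 0 0 0 0 0 50; 0 0 0 0 0 0 50; 0 0 0.2 0 0 0 50; 0 0 0.25 0 0 0 50; 0 0 0.25 0 0 0 50; 0 0 0.1 0 0 0 50; 0 0 0 0 0 0 0; 0 0 0 0 0 0 0"}}

```text
time_s: 7.17
eef_pos: [509.1, 83.0, 175.6]
ee_rot: [0.0, 0.989, -0.147, -0.0]
force: [-0.2, 0.8, -0.9]
grip_width: 0.231
grip_force: 0.0
```

```bash
python3 - <<'E'
from h import *
s=sense(); p=capture("wrist"); print(s["time_s"],s["eef_pos"],s["force"],s["grip_width"])
cv2.imwrite("pics/w3.png",p["pixels"])
E
```

```text
7.1667 [509.13615617  83.01519895 175.62406622] [-0.1731572   0.76766857 -0.94835266] 0.2314856439819385
```

View pics/w3.png

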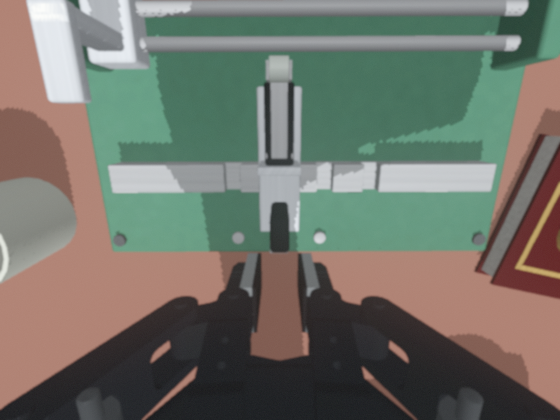

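```bash
python3 - <<'E'
from h import *
s=sense(); p=capture("wrist")
yaw=-0.2925; c,sn=np.cos(yaw),np.sin(yaw); Rb=np.array([[c,sn],[-sn,c]]); e=np.array(s["eef_pos"])[:2]
for n,uv,z in [("platefront",(279.5,231),62.5),("roller far",(279,56),114),("roller near",(279,82),114),("capR",(320,238),35),("capL",(238,238),35),("rail",(279,178),52)]:
    W=atz(p,uv,z,s); print(n,np.round(W,1),np.round(Rb@(W[:2]-e),1))
E
```

```text
platefront [495.3  87.3  62.5] [-14.2   0.1]
roller far [616.1  50.8 114. ] [112.1   0. ]
roller near [603.1  54.8 114. ] [98.4  0.1]
capR [466.9  54.6  35. ] [-32.  -39.3]
capL [490.2 131.1  35. ] [-31.7  40.6]
rail [538.   74.7  52. ] [30.3  0.4]
```

{"name": "drive_tool", "arguments": {"commands": "0.2 -0.06 0 0 0 0 0; 0.3 -0.09 0 0 0 0 0; 0.3 -0.09 0 0 0 0 0; 0.205 -0.063 0 0 0 0 0; 0 0 -0.1 0 0 0 0; 0 0 -0.1 0 0 0 0; 0 0 -0.05 0 0 0 0; 0 0 0 0 0 0 0; 0 0 0 0 0 0 0; 0 0 0 0 0 0 0; 0 0 0 0 0 0 0"}}

```text
time_s: 8.18
eef_pos: [609.9, 52.9, 152.0]
ee_rot: [-0.0, 0.989, -0.147, 0.001]
force: [-0.3, 0.1, 0.7]
grip_width: 0.004
grip_force: 0.0
```

```bash
python3 - <<'E'
from h import *
s=sense(); print(s["eef_pos"],s["ee_rot"],s["force"],s["wrist_torque"],s["grip_width"])
s=sense()
for i in range(3):
    p=capture("wrist"); print(sense()["force"],sense()["eef_pos"][2])
cv2.imwrite("pics/w4.png",p["pixels"])
E
```

```text
[609.87913631  52.88654674 151.97966728] [-2.44562081e-05  9.89112850e-01 -1.47158009e-01  5.37993806e-04] [-0.31559128  0.12324788  0.72732998] [ 0.01193062 -0.01085054 -0.01410217] 0.004186402778887567
[0.12842728 0.1543403  0.18775966] 151.91545625788038
[-0.2973468  -0.62505419 -0.47190554] 151.83257512881488
[-0.40163028  0.15011469 -0.399299  ] 151.72067784573295
```

View pics/w4.png

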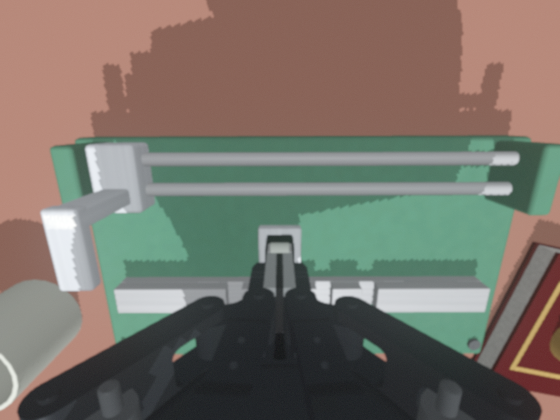

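{"name": "drive_tool", "arguments": {"commands": "0 0 -0.04 0 0 0 0; 0 0 -0.03 0 0 0 0; 0 0 -0.01 0 0 0 0; 0 0 0 0 0 0 0; 0 0 0 0 0 0 0; 0 0 0 0 0 0 0"}}

```text
time_s: 8.83
eef_pos: [610.0, 52.7, 143.4]
ee_rot: [-0.0, 0.989, -0.147, 0.0]
force: [-0.1, 0.6, 0.7]
grip_width: 0.003
grip_force: 0.0
```

{"name": "drive_tool", "arguments": {"commands": "0 0 -0.01 0 0 0 0; 0 0 -0.01 0 0 0 0; 0 0 0 0 0 0 0; 0 0 0 0 0 0 0"}}

```text
time_s: 9.17
eef_pos: [609.9, 52.7, 141.2]
ee_rot: [-0.0, 0.989, -0.147, -0.0]
force: [-0.2, -1.2, -0.5]
grip_width: -0.0
grip_force: 0.0
```

{"name": "drive_tool", "arguments": {"commands": "0 0 -0.01 0 0 0 0; 0 0 -0.01 0 0 0 0; 0 0 0 0 0 0 0; 0 0 0 0 0 0 0"}}

```text
time_s: 9.5
eef_pos: [610.0, 52.7, 139.4]
ee_rot: [-0.0, 0.989, -0.147, 0.0]
force: [-0.0, 0.7, -0.1]
grip_width: 0.002
grip_force: 0.5
```

{"name": "drive_tool", "arguments": {"commands": "0 0 -0.01 0 0 0 0; 0 0 0 0 0 0 0; 0 0 0 0 0 0 0"}}

```text
time_s: 9.75
eef_pos: [609.9, 52.7, 138.3]
ee_rot: [-0.0, 0.989, -0.147, 0.0]
force: [0.4, 0.8, 0.7]
grip_width: 0.003
grip_force: 0.7
```

{"name": "drive_tool", "arguments": {"commands": "0 0 -0.01 0 0 0 0; 0 0 0 0 0 0 0; 0 0 0 0 0 0 0"}}

```text
time_s: 10.0
eef_pos: [610.0, 52.7, 137.3]
ee_rot: [-0.0, 0.989, -0.147, 0.0]
force: [0.5, -0.1, 2.4]
grip_width: 0.002
grip_force: 0.9
```

{"name": "drive_tool", "arguments": {"commands": "0 0 -0.01 0 0 0 0; 0 0 0 0 0 0 0; 0 0 0 0 0 0 0"}}

```text
time_s: 10.25
eef_pos: [609.9, 52.7, 136.3]
ee_rot: [-0.0, 0.989, -0.147, 0.0]
force: [0.7, -0.9, 1.4]
grip_width: 0.0
grip_force: 1.2
```

```bash
cat > avg.py <<'E'
from h import *
F=[];Z=[]
for i in range(6):
    capture("wrist"); s=sense(); F.append(s["force"]);Z.append(s["eef_pos"][2])
print(s["time_s"],np.round(np.mean(F,0),2),np.round(np.std(F,0),2),np.mean(Z))
E
python3 avg.py
```

```text
10.55 [-0.02 -0.43  2.75] [0.38 0.56 0.56] 136.36239115053158
```

{"name": "drive_tool", "arguments": {"commands": "0 0 -0.01 0 0 0 0; 0 0 0 0 0 0 0; 0 0 0 0 0 0 0"}}

```text
time_s: 10.8
eef_pos: [610.0, 52.7, 135.3]
ee_rot: [-0.0, 0.989, -0.147, 0.0]
force: [0.5, 0.1, 4.0]
grip_width: -0.006
grip_force: 1.6
```

```bash
python3 avg.py
```

```text
11.1 [0.31 0.11 3.08] [0.41 0.47 0.5 ] 135.33167104313725
```

{"name": "drive_tool", "arguments": {"commands": "0 0 -0.01 0 0 0 0; 0 0 0 0 0 0 0; 0 0 0 0 0 0 0"}}

```text
time_s: 11.35
eef_pos: [610.0, 52.7, 134.4]
ee_rot: [-0.0, 0.989, -0.147, 0.0]
force: [0.5, 0.6, 3.9]
grip_width: -0.001
grip_force: 2.3
```

```bash
python3 avg.py
```

```text
11.65 [0.25 0.07 4.91] [0.52 0.61 0.2 ] 134.3818944451732
```

{"name": "drive_tool", "arguments": {"commands": "0 0 -0.01 0 0 0 0; 0 0 0 0 0 0 0; 0 0 0 0 0 0 0"}}

```text
time_s: 11.9
eef_pos: [609.7, 52.7, 133.0]
ee_rot: [-0.0, 0.989, -0.147, -0.0]
force: [-0.2, -0.1, 2.7]
grip_width: 0.001
grip_force: 1.6
```

```bash
python3 avg.py
```

```text
12.2 [-0.05  0.26  2.98] [0.53 0.48 0.45] 133.13494141314547
```

The force fell from 4.9 to 3.0 N, which is the click. I go 0.7 mm further to clear 0.105 rad, hold, then check.

{"name": "drive_tool", "arguments": {"commands": "0 0 -0.007 0 0 0 0; 0 0 0 0 0 0 0; 0 0 0 0 0 0 0; 0 0 0 0 0 0 0; 0 0 0 0 0 0 0; 0 0 0 0 0 0 0; 0 0 0 0 0 0 0; 0 0 0 0 0 0 0; 0 0 0 0 0 0 0; 0 0 0 0 0 0 0"}}

```text
time_s: 13.03
eef_pos: [609.9, 52.7, 132.6]
ee_rot: [0.0, 0.989, -0.147, 0.0]
force: [0.3, -0.3, 3.3]
grip_width: -0.0
grip_force: 1.9
```

```bash
python3 avg.py
```

```text
13.3333 [0.35 0.39 3.65] [0.53 0.4  0.26] 132.59925483314848
```

{"name": "drive_tool", "arguments": {"commands": "0 0 0.02 0 0 0 0; 0 0 0.04 0 0 0 0; 0 0 0.1 0 0 0 0; 0 0 0.2 0 0 0 0; 0 0 0.3 0 0 0 0; 0 0 0.1 0 0 0 0; 0 0 0 0 0 0 0; 0 0 0 0 0 0 0; 0 0 0 0 0 0 0; 0 0 0 0 0 0 0"}}

```text
time_s: 14.17
eef_pos: [609.4, 52.7, 207.0]
ee_rot: [0.0, 0.989, -0.147, -0.001]
force: [-0.3, -0.7, -0.2]
grip_width: -0.0
grip_force: 0.0
```

```bash
python3 - <<'E'
from h import *
s=sense(); print(s["eef_pos"],s["force"]); p=capture("scene")
cv2.imwrite("pics/s5.png",cv2.resize(p["pixels"][130:360,150:400],None,fx=2.6,fy=2.6,interpolation=cv2.INTER_CUBIC))
E
```

```text
[609.36787646  52.72776662 207.00457819] [-0.3418595  -0.71534023 -0.16095519]
```

View pics/s5.png

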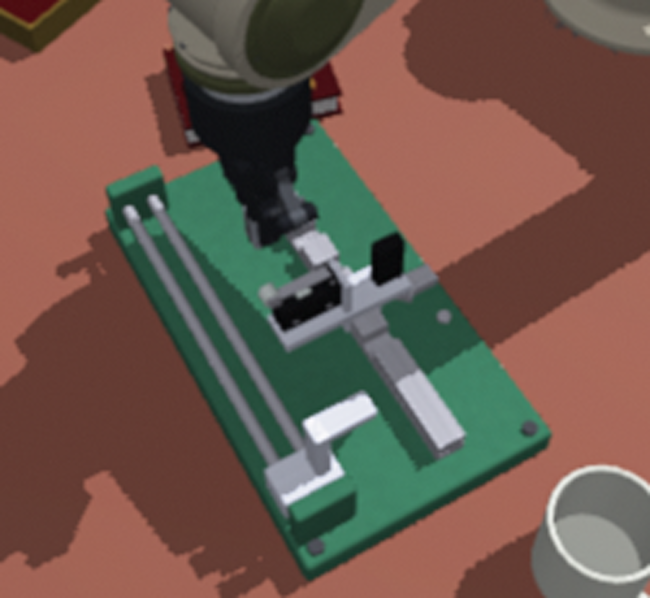

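The carriage sits level in the notch behind the arrow (410,285) and the roller lever (270,295) is up. The mug has not moved, the book shows no change where visible, and the arm is clear.

```bash
python3 -c "
from rig import finish_job
print(finish_job())"
```

```text
the job is handed in; nothing more can be done
None
```

The job is handed in, with no verdict returned: the carriage went into the arrow's notch (80 mm along the rail), and the switch clicked, was held about 1 s short of overtravel and released; mug, weight and book were not touched.

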